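# Chock the rocking drawer cabinet

### The job

The little wooden drawer cabinet on the desk rocks because its red foot, under the corner with the green dot, is too short. Slide the orange wedge along the desk, thin edge first, under that foot and try the corner with a fingertip until it no longer rocks, then finish while still pressing down firmly on the green dot, with the cabinet standing level and firm on the wedge. Only push and press: do not lift the wedge or the cabinet, do not shove the cabinet out of its place, and leave the bottle, mug and mouse alone.

Things in the scene. Friction and masses are not known exactly. Their poses are not given: they have to be found in the camera images.
- cabinet: loose plywood drawer cabinet, 1.8 to 2.6 kg, 200 (x) x 280 (y) mm, flat top 70 mm up, underside 14 mm up. Origin: on the desk under its centre; x points away from the white drawer fronts, z up. Feet at (+-80, +-120): three round black ones, 16 mm across, 14 high, and a short red one. At first level; a press of 1.5 to 4 N on the dot tips it 0.03 to 0.07 rad. Slides if shoved with about 10 N
- short_foot: the short red foot of the cabinet, a pad 30 x 30 x 6 mm, at (+80, +120) mm in the cabinet's frame, axes those of the cabinet. Origin: centre of its underside, 4.5 to 8.5 mm above the desk while the cabinet is level (differs from start to start; it does not move in its socket)
- press_spot (a point): centre of the green dot (30 mm across), on the cabinet's top at (+75, +110) mm from the cabinet's origin, 70 mm above the desk: the place to press
- wedge: loose orange door-stop wedge, 90 g, 120 mm long (x), 45 wide; top slopes from 20 mm high at the blunt tail (x -60) to 2 mm at the thin edge (x +60). Origin: centre of underside. Starts flat on the cabinet's +y side, thin edge towards the red foot, 25 to 75 mm short of it. Slides with under 1 N; the push rises by several N within 2 mm once snug under the foot; stays where left
- wedge_tail (a point): middle of the wedge's blunt upright back face (45 wide, 20 high), 60 mm behind the wedge's origin, 10 mm above the desk: where to push
- wedge_tip (a point): middle of the wedge's thin edge at desk height, 60 mm ahead of its origin
- bottle: loose drink bottle, 62 mm across, 170 mm tall, left of the work; origin at the centre of its foot. Leave alone
- mug: loose blue mug, 80 mm across, 90 mm tall, left of the work; origin at the centre of its foot. Leave alone
- mouse: loose black computer mouse, 100 x 58 x 32 mm, right of and beyond the cabinet; origin under its centre. Leave alone

How it is judged (in metres and radians):
On the way:
1. the wedge's thin edge is under the red foot (x of short_foot in the frame of wedge between -0.06 and 0.068 m and y of short_foot in the frame of wedge between -0.03 and 0.03 m), for 0.2 s.
At the end, for the whole second after the job is handed in: Fingers press the top with over 5 N within 40 mm of the green dot and the cabinet stays within 0.018 rad of level; wedge flat, at least 7 mm under the red foot (within 30 mm sideways), carrying over 1.5 N; cabinet within 25 mm of its start, bottle, mug, mouse within 20 mm; all at rest (all of step 1 and angle between cabinet's own z axis and vertical below 0.018 rad and contact force between the fingers and cabinet above 5 N and horizontal distance between the grasp point and press_spot below 0.04 m and height (world z) of the grasp point above 0.06 m and contact force between wedge and cabinet above 1.5 N and height (world z) of wedge below 0.012 m and distance of cabinet from where it was at the start of the episode below 0.025 m and linear speed of each of cabinet, wedge below 0.02 m/s and distance of each of bottle, mug, mouse from where it was at the start of the episode below 0.02 m); the arm keeps its last pose, push and grip.
It fails at once if the wedge is lifted off the desk (height (world z) of wedge above 0.015 m).
It fails at once if the cabinet is lifted or tipped over (more than 25 mm up or 0.15 rad) (height (world z) of cabinet above 0.025 m or angle between cabinet's own z axis and vertical above 0.15 rad).
It fails at once if the cabinet is shoved more than 25 mm (distance of cabinet from where it was at the start of the episode above 0.025 m).
It fails at once if bottle, mug or mouse is moved more than 20 mm (distance of any of bottle, mug, mouse from where it was at the start of the episode above 0.02 m).
It also fails if it takes over 54 s, if anything falls off the work surface, if the arm or the gripper's body presses on something with over 40 N, if the wrist force passes 120 N, or if a joint passes its speed limit or range.

### The arm

A 6-joint arm with a two-finger parallel gripper is mounted at the origin on the work surface. World frame = base frame: x ahead of the robot, y to its left, z up, the work surface at z = 0. Lengths are in m, angles in degrees, forces in N, time in s.
With the tool pointing down it reaches from about 0.3 to 0.75 m from the base axis. Payload 8.5 kg.
Tool frame: the origin (TCP) lies midway between the tips of the shut fingers; the grasp point (between the pads) lies behind it (grasp_offset is the z of the grasp point in the tool frame, in m); z points along the fingers, y is the direction in which the jaws open and shut (so a half turn about z gives the same grasp; the last joint's range is limited). The gripper opens to 85 mm and grips with 20 to 120 N. Pads are 22 mm wide; open, the fingers measure 114 mm over their backs; the gripper's body (76 mm by 85 mm) begins 54 mm behind the grasp point. The pads swing forward as they close: fully open they stand 13 mm farther back than shut.
Start: joints at [56.534, 21.807, 74.336, -0, 83.858, -12.336], TCP at [0.198, 0.513, 0.231] pointing down, gripper open.
Joint ranges: [-178.18, 178.18], [-50.72, 133.34], [12.68, 142.11], [-81.47, 261.47], [9.98, 163.14], [-165.26, 165.26]. Speed limits (degrees/s): [136.94, 136.94, 180, 180, 180, 180].

### API

Orientations are given as a 3x3 rotation matrix whose columns are the frame's x, y, z axes.
In Python, from rig import * gives the robot as it stands.
- The arm moves only by the shell command python3 -m pendant 'ROWS' [FORCE]. ROWS is JSON, one flat list of numbers, 7 for each row, row after row: the finger opening in mm, from 0 to 85.4, then the shift along the tool's x, y, z in units of 50 mm (1.0 is 50 mm), then the turn, a rotation vector about the tool's x, y, z in units of 8 degrees (1.0 is 8 degrees). In form: [hand, dx, dy, dz, wx, wy, wz, hand, dx, dy, dz, wx, wy, wz, ...]. A call has 1 to 12 rows; each row shifts and turns the commanded pose from where the row before left it, along the tool's axes as they then stand; what a row does not reach is not made up. A row lasts 1/10 s, in which the tool goes at most 50 mm and 8.59 degrees, less where a joint would pass 70% of its speed; a pose out of reach is approached as far as the arm can. A call is refused whole if a number of a shift passes 1 or a number of a turn 1, either way. A call with a gripper value outside its range is refused whole. The fingers move at their own pace and stop on an object; FORCE is the grip in N (left out, the last holds). Time passes only in rows, so rows that do not move let the fingers close. It gives the time, the measured TCP pose, the force and the opening at its end, in the units of the state.
- observe(): the state, without advancing time (a new reading comes with each control period).
- get_image(name): name is "side" or "top" or "wrist"; returns a dict with "frame" (400x640x3 uint8, red, green, blue), "depth" (400x640 float32, m along the optical axis (not along the pixel's ray), 0 where there is no reading), "K" (3x3 intrinsics, pixels), "rvec" (rotation vector, rad) and "tvec" (3), from world to camera coordinates, as OpenCV has them. Camera axes: x right, y down, z forward; pixel columns grow to the right and rows downward; lengths in m; the calibration is good to about 2 mm. The wrist camera is an equidistant fisheye: a pixel r from the principal point sees the ray r / f radians off the axis. A picture is of the moment at which its call begins.
- close_job(): hands the job in, once; it reports no verdict.
The state is a dict: "time_s": time; "q": joint angles; "qvel": joint speeds; "joint_efforts": joint torques, N m; "position": TCP position; "tool_rot": TCP orientation; "ft_force": force on the tool from outside, world axes, zero at the start; "wrist_torque": the same for the moment, N m; "grip_width": finger opening in m.
Only numpy, scipy, OpenCV 4.12 (cv2) and the standard library are available. Lean on these libraries where they do the work, as an engineer would, in place of code of your own. Each camera call takes 0.05 s, during which the arm holds its last target.

## Working session

There is one attempt and no reset: what is moved stays moved. The work goes in short steps, Python scripts to look and compute and a shell command to move; the robot and the scene stay as the last step left them, time stands still between calls to the robot, and variables do not carry over. Pictures are saved under pics/ and viewed, and the job is handed in when it is done.

```bash
ls; mkdir -p pics
python3 - <<'E'
from rig import *
import cv2
print(observe())
for n in("side","top","wrist"):
    d=get_image(n); cv2.imwrite(f"pics/{n}0.png",d["frame"][:,:,::-1]); print(n,d["K"],d["rvec"],d["tvec"])
try: print(grasp_offset)
except Exception as e: print(e)
E
```

```text
pics
{'time_s': 0.0, 'q': array([ 5.65332640e+01,  2.18430471e+01,  7.43844155e+01,  1.16416156e-03,
        8.38583906e+01, -1.23375383e+01]), 'qvel': array([ 0.00269257, -0.02690783,  0.01083244,  0.04730797,  0.01219486,
        0.0244669 ]), 'joint_efforts': array([ 8.68121024e-04, -4.48473215e+01, -2.31277478e+01, -1.61988928e-04,
        4.82035000e-03, -4.74501496e-05]), 'position': array([0.19811065, 0.51277341, 0.23069449]), 'tool_rot': array([[-9.32769028e-01,  3.60473617e-01, -8.43161001e-04],
       [ 3.60474443e-01,  9.32768268e-01, -1.23885176e-03],
       [ 3.39900451e-04, -1.45950055e-03, -9.99998877e-01]]), 'ft_force': array([-0.17080499,  0.41342075,  0.77131319]), 'wrist_torque': array([0.05121218, 0.0492522 , 0.01669782]), 'grip_width': 0.08553067679223107}
side [[395.82584285   0.         316.896102  ]
 [  0.         395.82584285 197.45380041]
 [  0.           0.           1.        ]] [ 2.39367453 -0.26130705  0.10992825] [-0.56026325  0.2137697   1.07925141]
top [[428.87937894   0.         321.87879351]
 [  0.         428.87937894 195.01875788]
 [  0.           0.           1.        ]] [ 2.04142845 -2.17883528  0.22198823] [0.10586582 0.55679278 1.17609562]
wrist [[309.70691629   0.         315.61544756]
 [  0.         309.70691629 201.16291084]
 [  0.           0.           1.        ]] [-2.36235059 -1.62121553 -0.26050616] [-0.54952366 -0.04041622  0.37977466]
-0.0187
```

View pics/side0.png

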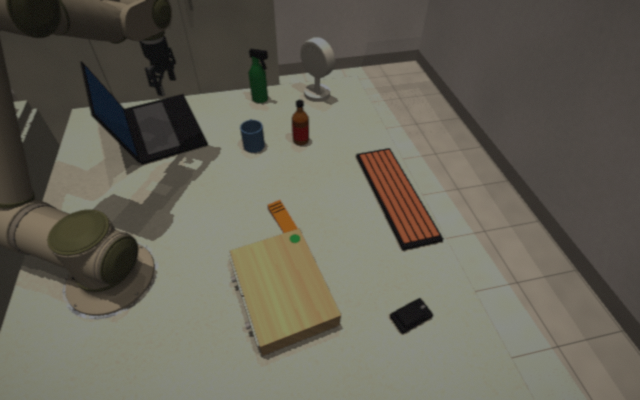

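View pics/top0.png

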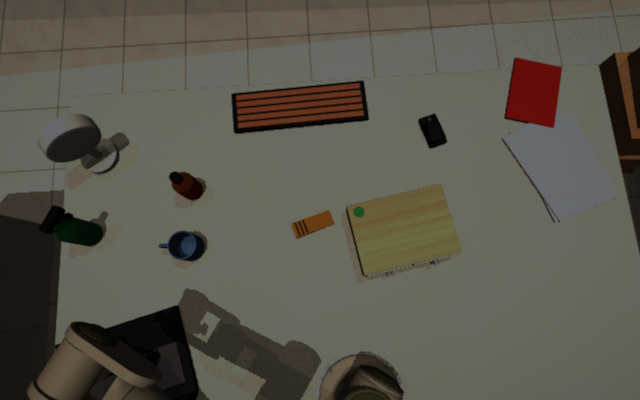

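View pics/wrist0.png

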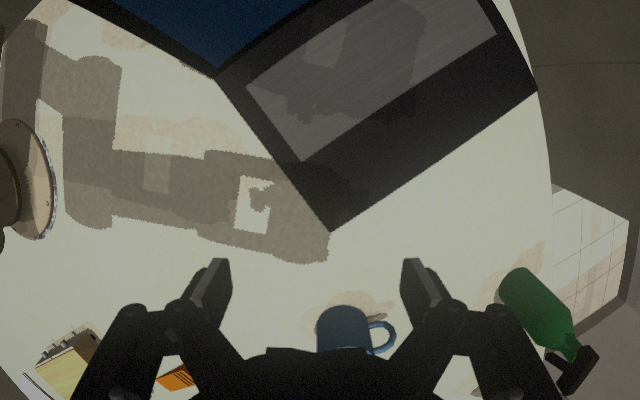

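The side view shows the cabinet, with the green dot at (295,239) and the wedge at (282,217). In the top view the dot is at (359,212), the wedge spans (292–334, 211–238), and the cabinet top spans (347–460, 185–275). Next I'll segment and measure these.

```bash
cat > h.py <<'E'
from rig import *
import numpy as np, cv2
def pts(d,mask):
    R,_=cv2.Rodrigues(np.array(d["rvec"])); t=np.array(d["tvec"]).ravel()
    v,u=np.nonzero(mask&(d["depth"]>0)); z=d["depth"][v,u]; K=d["K"]
    c=np.c_[(u-K[0,2])/K[0,0]*z,(v-K[1,2])/K[1,1]*z,z]
    return (c-t)@R, u,v
def plane(d,uv,h):
    R,_=cv2.Rodrigues(np.array(d["rvec"])); t=np.array(d["tvec"]).ravel();K=d["K"]
    uv=np.atleast_2d(uv).astype(float)
    r=np.c_[(uv-[K[0,2],K[1,2]])/[K[0,0],K[1,1]],np.ones(len(uv))]@R
    o=-R.T@t
    return o+r*((h-o[2])/r[:,2])[:,None]
def hsv(d): return cv2.cvtColor(d["frame"],cv2.COLOR_RGB2HSV)
E
python3 - <<'E'
from h import *
for n in("top","side"):
    d=get_image(n);H=hsv(d);h,s,v=[H[...,i].astype(int) for i in range(3)]
    P,u,w=pts(d,np.ones(h.shape,bool)); W=np.zeros(h.shape+(3,));W[w,u]=P
    ws=(abs(W[...,0]-.5)<.25)&(abs(W[...,1])<.45)
    g=(h>40)&(h<85)&(s>120)&ws&(W[...,2]>.05)&(W[...,2]<.09)
    o=(h>5)&(h<20)&(s>170)&(v>100)&ws&(W[...,2]<.03)
    if n=="side": o&=(np.arange(640)[None]<310)
    for nm,m in(("green",g),("orange",o)):
        m=m.astype(np.uint8); k,l,st,c=cv2.connectedComponentsWithStats(m)
        if k<2: print(n,nm,"none"); continue
        for i in range(1,k):
            if st[i,4]<20: continue
            mm=l==i; p=W[mm]; print(n,nm,st[i],c[i],p.mean(0).round(4))
            vv,uu=np.nonzero(mm); 
            hh=.07 if nm=="green" else .01
            q=plane(d,np.c_[uu,vv],hh); print(" plane mean",q.mean(0).round(4))
            r=cv2.minAreaRect((q[:,:2]*1000).astype(np.float32)); print(" rect",r, cv2.boxPoints(r).round(1).tolist())
    m=ws&(W[...,2]>.06)&(W[...,2]<.08)
    k,l,st,c=cv2.connectedComponentsWithStats(m.astype(np.uint8)); i=1+np.argmax(st[1:,4]); vv,uu=np.nonzero(l==i)
    print("ztop",np.median(W[l==i][:,2]))
    q=plane(d,np.c_[uu,vv],.07); r=cv2.minAreaRect((q[:,:2]*1000).astype(np.float32)); print(n,"cab",r,cv2.boxPoints(r).round(1).tolist())
E
```

```text
top green [354 207  10  10  83] [358.3373494  211.56626506] [ 0.5058 -0.0304  0.0687]
 plane mean [ 0.5056 -0.0303  0.07  ]
 rect ((505.77099609375, -30.77721405029297), (25.453441619873047, 25.974252700805664), 85.41881561279297) [[491.79998779296875, -42.400001525878906], [517.7000122070312, -44.5], [519.7000122070312, -19.100000381469727], [493.79998779296875, -17.100000381469727]]
top orange [305 211  29  21 347] [318.5907781  221.00864553] [0.4956 0.0838 0.007 ]
 plane mean [0.4951 0.0838 0.01  ]
 rect ((495.561279296875, 83.27371215820312), (40.04593276977539, 77.29456329345703), 16.365493774414062) [[465.5, 114.69999694824219], [487.20001220703125, 40.599998474121094], [525.7000122070312, 51.79999923706055], [503.8999938964844, 126.0]]
top orange [292 223   6  14  29] [294.5862069 229.4137931] [0.4736 0.1555 0.0183]
 plane mean [0.4748 0.156  0.01  ]
 rect ((474.668701171875, 155.94964599609375), (39.295169830322266, 5.846654891967773), 17.4060001373291) [[455.0, 152.89999389648438], [456.79998779296875, 147.3000030517578], [494.29998779296875, 159.0], [492.5, 164.600006103515
[... 634 characters left out ...]
844, -17.700000762939453]]
side orange [269 201  27  31 371] [282.21024259 217.4097035 ] [0.4869 0.0959 0.0106]
 plane mean [0.4869 0.0966 0.01  ]
 rect ((485.41497802734375, 101.51966094970703), (41.09088134765625, 123.75838470458984), 16.798072814941406) [[447.8999938964844, 154.8000030517578], [483.6000061035156, 36.29999923706055], [523.0, 48.20000076293945], [487.20001220703125, 166.6999969482422]]
ztop 0.07033014154148014
side cab ((445.3016662597656, -157.58688354492188), (204.7519989013672, 283.73504638671875), 9.819669723510742) [[320.20001220703125, -35.29999923706055], [368.6000061035156, -314.79998779296875], [570.4000244140625, -279.8999938964844], [522.0, -0.30000001192092896]]
```

```bash
cat >> h.py <<'E'
from scipy.optimize import minimize
WV=np.array([[-60,y,z] for y in(-22.5,22.5) for z in(0,20)]+[[60,y,z] for y in(-22.5,22.5) for z in(0,2)])/1e3
CV=np.array([[x,y,70] for x in(-100,100) for y in(-140,140)])/1e3
S=8
def sil(d,V,p):
    c,s=np.cos(p[2]),np.sin(p[2]); X=V@np.array([[c,-s,0],[s,c,0],[0,0,1]]).T+[p[0],p[1],0]
    q,_=cv2.projectPoints(X,np.array(d["rvec"]).reshape(3,1),np.array(d["tvec"]).reshape(3,1),d["K"],None)
    hul=cv2.convexHull(((q.reshape(-1,2))).astype(np.float32)).reshape(-1,2)
    return hul
def fit(ds,ms,V,p0,occ=None):
    sets=[]
    for d,m in zip(ds,ms):
        vv,uu=np.nonzero(m); a=(uu.min()-15,vv.min()-15,uu.max()+16,vv.max()+16)
        sub=m[a[1]:a[3],a[0]:a[2]].astype(np.uint8)
        sets.append((d,cv2.resize(sub,None,fx=S,fy=S,interpolation=cv2.INTER_NEAREST),a))
    def f(p):
        p=[p[0],p[1],p[2]];L=0
        for d,sub,a in sets:
            hul=(sil(d,V,p)-[a[0],a[1]]+.5)*S
            im=np.zeros_like(sub); cv2.fillPoly(im,[np.round(hul).astype(np.int32)],1)
            L+=1-(im&sub).sum()/max((im|sub).sum(),1)
        return L
    x0=np.array(p0); sim=np.array([x0,x0+[.012,0,0],x0+[0,.012,0],x0+[0,0,.1]])
    r=minimize(f,x0,method="Nelder-Mead",options=dict(initial_simplex=sim,xatol=1e-4,fatol=1e-5))
    return r.x,r.fun/len(ds)
def world(d):
    P,u,w=pts(d,np.ones(d["depth"].shape,bool)); W=np.zeros(d["depth"].shape+(3,));W[w,u]=P; return W
def wmask(d):
    H=hsv(d).astype(int);W=world(d);h,s,v=H[...,0],H[...,1],H[...,2]
    m=(h<22)&(s>150)&(abs(W[...,0]-.5)<.1)&(W[...,1]>-.06)&(W[...,1]<.23)&(W[...,2]<.028)
    m=cv2.morphologyEx(m.astype(np.uint8),cv2.MORPH_CLOSE,np.ones((5,5)))
    k,l,st,c=cv2.connectedComponentsWithStats(m); return l==1+np.argmax(st[1:,4])
def cmask(d):
    W=world(d); m=(abs(W[...,0]-.45)<.2)&(abs(W[...,1]+.15)<.22)&(W[...,2]>.06)&(W[...,2]<.08)
    k,l,st,c=cv2.connectedComponentsWithStats(m.astype(np.uint8)); return l==1+np.argmax(st[1:,4])
E
cat > look.py <<'E'
from h import *
import sys
o=observe(); print(o["time_s"],o["position"].round(4),o["ft_force"].round(2),o["grip_width"])
t,s=get_image("top"),get_image("side")
for nm,ds in(("top",[t]),("side",[s]),("both",[t,s])):
    w,e=fit(ds,[wmask(d) for d in ds],WV,[.49,.09,-1.3]); c,ec=fit(ds,[cmask(d) for d in ds],CV,[.446,-.152,.17])
    foot=c[:2]+np.array([[np.cos(c[2]),-np.sin(c[2])],[np.sin(c[2]),np.cos(c[2])]])@[.08,.12]
    dot=c[:2]+np.array([[np.cos(c[2]),-np.sin(c[2])],[np.sin(c[2]),np.cos(c[2])]])@[.075,.11]
    u=np.array([np.cos(w[2]),np.sin(w[2])]); r=foot-w[:2]
    print(nm,"wedge",w[:2].round(4),np.degrees(w[2]).round(2),round(e,3),"tail",(w[:2]-.06*u).round(4),"cab",c[:2].round(4),np.degrees(c[2]).round(2),round(ec,3),"foot",foot.round(4),"dot",dot.round(4),"foot in wedge",np.round([r@u,r@[-u[1],u[0]]],4))
E
python3 look.py
```

```text
0.25 [0.1982 0.5129 0.231 ] [0.3  0.01 0.16] 0.08542172163208808
top wedge [0.4895 0.1028] -72.22 0.071 tail [0.4712 0.1599] cab [ 0.4471 -0.1501] 9.99 0.029 foot [ 0.505  -0.0181] dot [ 0.5018 -0.0288] foot in wedge [ 0.1198 -0.0221]
side wedge [0.4866 0.1037] -73.84 0.179 tail [0.4699 0.1613] cab [ 0.4449 -0.158 ] 10.08 0.035 foot [ 0.5027 -0.0259] dot [ 0.4995 -0.0366] foot in wedge [ 0.1289 -0.0207]
both wedge [0.489  0.1019] -72.85 0.131 tail [0.4713 0.1592] cab [ 0.4459 -0.1543] 10.06 0.05 foot [ 0.5038 -0.0221] dot [ 0.5006 -0.0329] foot in wedge [ 0.1229 -0.0225]
```

The wedge is at about (0.489, 0.1025) with yaw −73°. The red foot is at about (0.505, −0.021) and the cabinet yaw is 10°. These agree with the given sizes to within a few mm. I'll move to behind the tail.

```bash
python3 -m pendant '[10,-0.72,-0.41,0,0,0,0, 10,-0.72,-0.41,0,0,0,0, 10,-0.72,-0.41,0,0,0,0, 10,-0.72,-0.41,0,0,0,0, 10,-0.72,-0.41,0,0,0,0, 10,-0.72,-0.41,0,0,0,0, 10,-0.72,-0.41,0,0,0,0, 10,-0.72,-0.41,0,0,0,0, 10,-0.72,-0.41,0,0,0,0, 10,-0.72,-0.41,0,0,0,0]' 40
python3 -m pendant '[10,0,0,0,0,0,0.93, 10,0,0,0,0,0,0.93, 10,0,0,0,0,0,0.93, 10,0,0,0,0,0,0.93, 10,0,0,0,0,0,0.93, 10,0,0,0,0,0,0.93, 10,0,0,0,0,0,0.93, 10,0,0,0,0,0,0, 10,0,0,0,0,0,0]'
```

```text
time_s: 1.35
position: [0.461, 0.1905, 0.2314]
tool_rot: [[-0.933, 0.361, 0.0], [0.361, 0.933, 0.0], [-0.0, 0.0, -1.0]]
ft_force: [1.2, 0.3, -0.6]
grip_width: 0.0101
time_s: 2.25
position: [0.4602, 0.192, 0.2313]
tool_rot: [[-0.292, 0.956, 0.0], [0.956, 0.292, 0.0], [-0.0, 0.0, -1.0]]
ft_force: [-0.1, 0.3, 0.3]
grip_width: 0.0102
```

```bash
python3 -m pendant '[10,0,0,0.72,0,0,0, 10,0,0,0.72,0,0,0, 10,0,0,0.72,0,0,0, 10,0,0,0.72,0,0,0, 10,0,0,0.72,0,0,0, 10,0,0,0.5,0,0,0, 10,0,0,0.3,0,0,0, 10,0,0,0,0,0,0, 10,0,0,0,0,0,0]'
python3 look.py; python3 -c "
from h import *
for n in('top','side','wrist'): cv2.imwrite(f'pics/{n}1.png',get_image(n)['frame'][:,:,::-1])"
```

```text
time_s: 3.15
position: [0.4605, 0.1921, 0.0117]
tool_rot: [[-0.29, 0.957, 0.0], [0.957, 0.29, 0.0], [-0.0, 0.0, -1.0]]
ft_force: [-0.3, -0.2, -0.9]
grip_width: 0.0097
3.15 [0.4605 0.1921 0.0117] [-0.33 -0.18 -0.91] 0.009710261921065432
top wedge [0.4921 0.0955] -71.35 0.241 tail [0.4729 0.1524] cab [ 0.4472 -0.1498] 9.95 0.028 foot [ 0.5053 -0.0178] dot [ 0.5021 -0.0285] foot in wedge [ 0.1116 -0.0238]
side wedge [0.4867 0.1029] -72.92 0.142 tail [0.4691 0.1603] cab [ 0.4456 -0.1576] 9.91 0.034 foot [ 0.5038 -0.0256] dot [ 0.5006 -0.0363] foot in wedge [ 0.1279 -0.0215]
both wedge [0.4892 0.1007] -72.46 0.201 tail [0.4711 0.1579] cab [ 0.4458 -0.1537] 9.84 0.049 foot [ 0.5041 -0.0218] dot [ 0.5009 -0.0325] foot in wedge [ 0.1213 -0.0227]
```

View pics/wrist1.png

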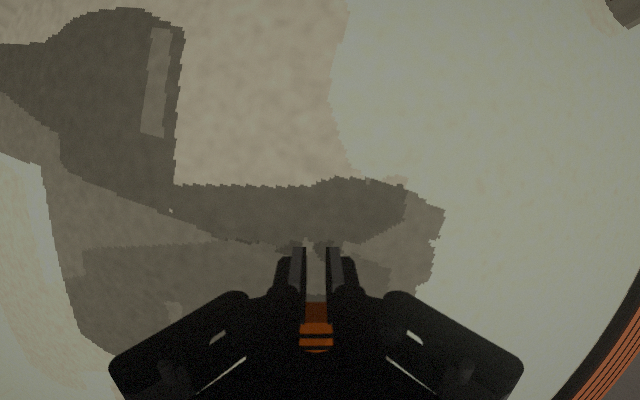

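View pics/side1.png

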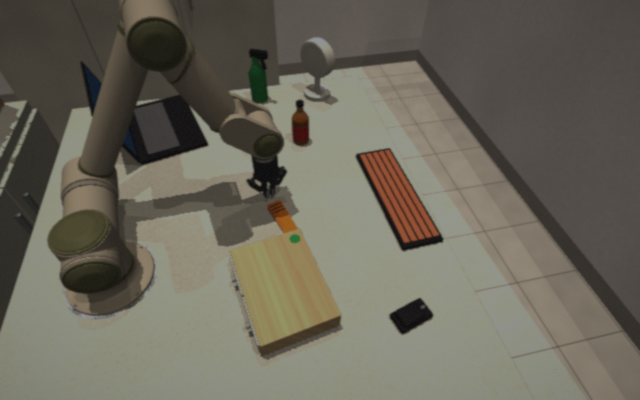

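```bash
python3 -m pendant '[10,-0.1,0,0.02,0,0,0, 10,-0.1,0,0.02,0,0,0, 10,-0.1,0,0,0,0,0, 10,-0.1,0,0,0,0,0, 10,-0.06,0,0,0,0,0.055, 10,-0.06,0,0,0,0,0.055, 10,-0.06,0,0,0,0,0.055, 10,-0.06,0,0,0,0,0.055, 10,-0.06,0,0,0,0,0.055, 10,-0.06,0,0,0,0,0.055, 10,-0.06,0,0,0,0,0.055, 10,-0.06,0,0,0,0,0.055]'
python3 look.py; python3 -c "
from h import *
for n in('top','side'): cv2.imwrite(f'pics/{n}2.png',cv2.resize(get_image(n)['frame'][150:300,220:420,::-1],None,fx=4,fy=4))"
```

```text
time_s: 4.6
position: [0.4723, 0.1495, 0.0093]
tool_rot: [[-0.229, 0.973, 0.0], [0.973, 0.229, 0.0], [-0.0, 0.0, -1.0]]
ft_force: [0.0, 1.4, -0.1]
grip_width: 0.0099
4.6 [0.4723 0.1495 0.0093] [ 0.04  1.42 -0.12] 0.009935409663534036
top wedge [0.4918 0.0827] -76.16 0.477 tail [0.4775 0.141 ] cab [ 0.4473 -0.1499] 9.93 0.026 foot [ 0.5054 -0.0179] dot [ 0.5022 -0.0286] foot in wedge [ 0.101  -0.0109]
side wedge [0.4845 0.1001] -77.31 0.261 tail [0.4713 0.1587] cab [ 0.4446 -0.1576] 9.58 0.033 foot [ 0.5035 -0.026 ] dot [ 0.5002 -0.0367] foot in wedge [ 0.1272 -0.0091]
both wedge [0.4902 0.0821] -72.9 0.387 tail [0.4725 0.1395] cab [ 0.4457 -0.1537] 9.81 0.049 foot [ 0.5041 -0.0218] dot [ 0.5008 -0.0325] foot in wedge [ 0.1034 -0.0173]
```

View pics/side2.png

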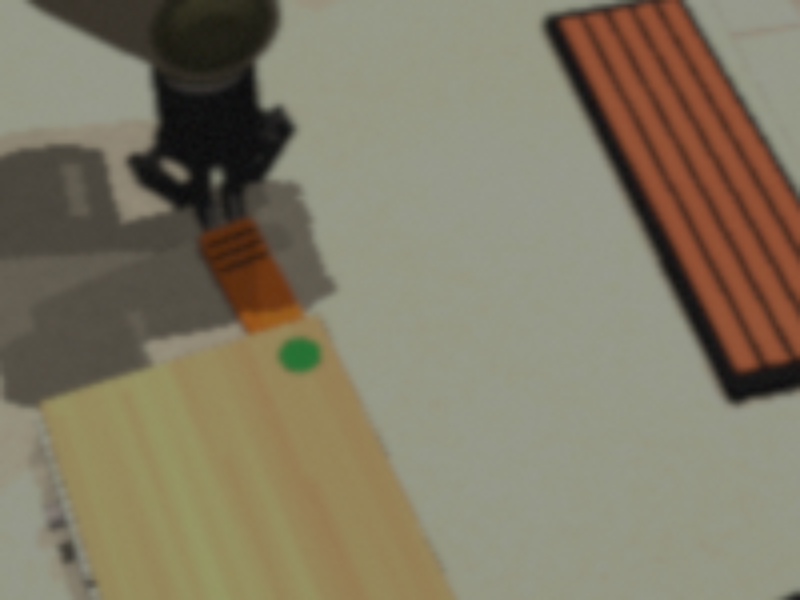

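View pics/top2.png

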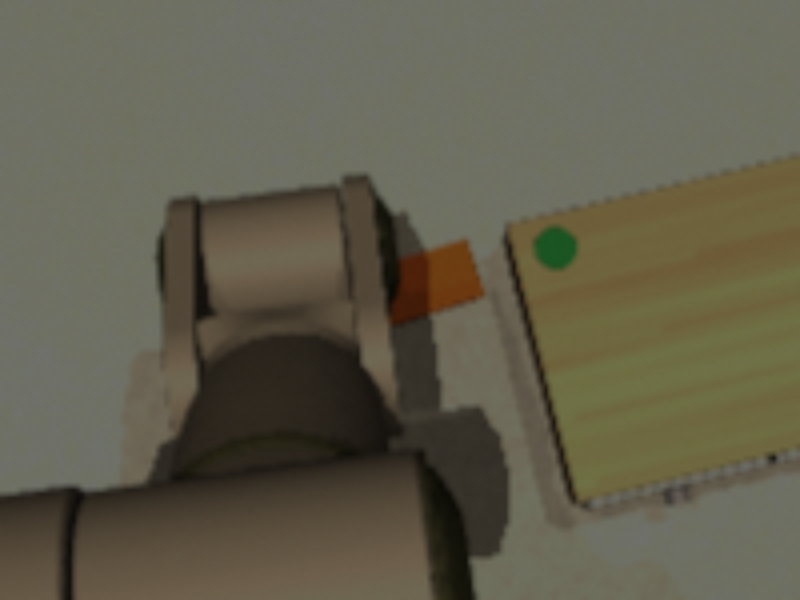

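Run:
```python
from h import *
d=get_image("top")
print(plane(d,[[337,210],[341,223.75]],.002))
print(plane(d,[[358.75,211.75]],.07))
```

```text
[[0.52585088 0.02682054 0.002     ]
 [0.48371731 0.01793419 0.002     ]]
[[ 0.50500307 -0.0314143   0.07      ]]
```

```bash
python3 -m pendant '[10,-0.06,0,0,0,0,0.05, 10,-0.06,0,0,0,0,0.05, 10,-0.06,0,0,0,0,0.05, 10,-0.06,0,0,0,0,0.05, 10,-0.06,0,0,0,0,0.05, 10,-0.06,0,0,0,0,0.05, 10,-0.06,0,0,0,0,0, 10,-0.06,0,0,0,0,0, 10,-0.06,0,0,0,0,0, 10,-0.06,0,0,0,0,0, 10,-0.06,0,0,0,0,0]'
python3 -c "
from h import *
print(observe()['ft_force'])
for n in('top','side'): cv2.imwrite(f'pics/{n}3.png',cv2.resize(get_image(n)['frame'][150:300,220:420,::-1],None,fx=4,fy=4))"
```

```text
time_s: 5.95
position: [0.4789, 0.1172, 0.0093]
tool_rot: [[-0.189, 0.982, -0.0], [0.982, 0.189, 0.0], [0.0, -0.0, -1.0]]
ft_force: [0.2, 1.3, 0.1]
grip_width: 0.0103
[0.21574756 1.31189666 0.07173118]
```

View pics/side3.png

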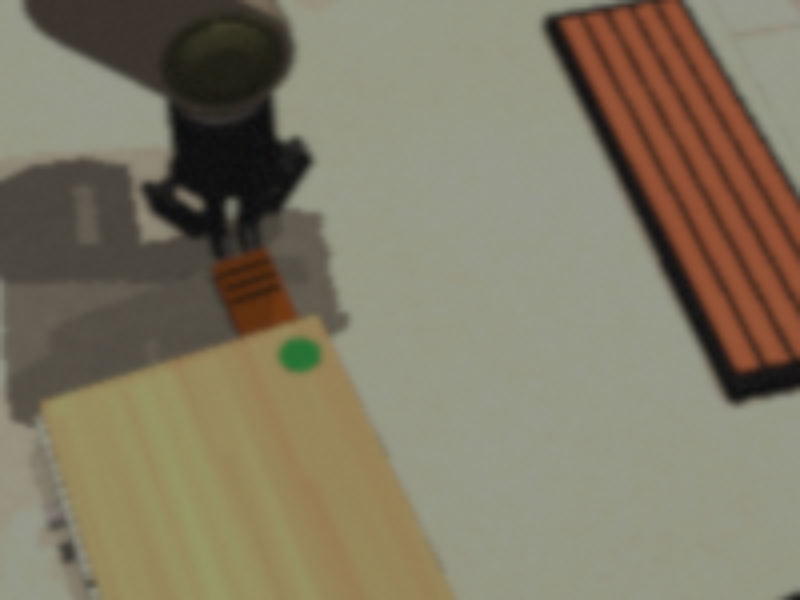

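View pics/top3.png

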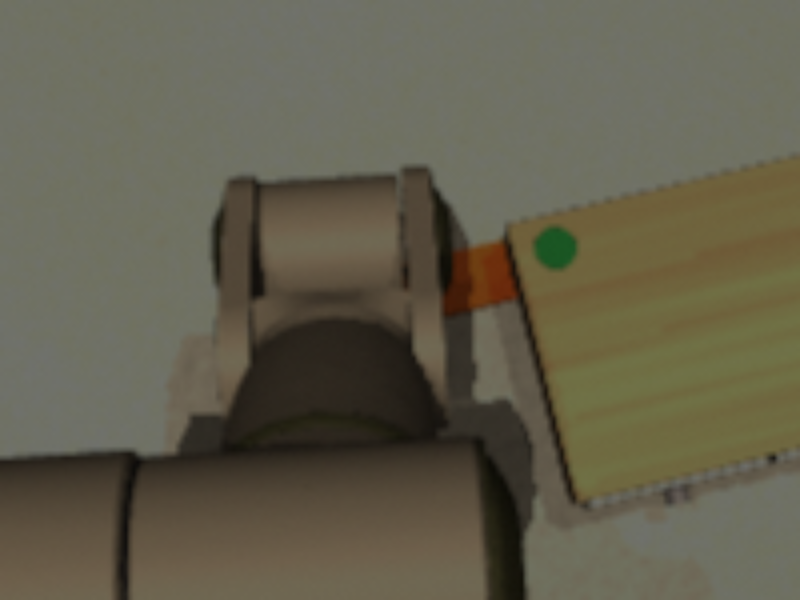

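Run:
```python
from h import *
d=get_image("top"); a=plane(d,[[220+446/4,150+283/4],[220+512/4,150+269/4]],.006); print(a)
u=a[1]-a[0];u=u[:2]/np.hypot(*u[:2]);print(u, np.degrees(np.arctan2(u[1],u[0])))
for f in([.505,-.018],[.506,-.021],[.5075,-.0215]):
    r=np.array(f)-a[1][:2]; print(r@[-u[1],u[0]])
```

```text
[[ 0.49394296  0.04558198  0.006     ]
 [ 0.50121227 -0.00405683  0.006     ]]
[ 0.14489853 -0.98944652] -81.66859665420286
0.0017274118045861881
0.002282162733855153
0.003693883248728835
```

Laterally the wedge is within about 3 mm of the foot centre, and its tip is just entering under the pad. I'll keep pushing in small steps and watch the force.

```bash
python3 -m pendant '[10,-0.04,0,0,0,0,0, 10,-0.04,0,0,0,0,0, 10,-0.04,0,0,0,0,0, 10,-0.04,0,0,0,0,0]' | grep -E "pos|ft"
python3 -m pendant '[10,-0.04,0,0,0,0,0, 10,-0.04,0,0,0,0,0]'| grep -E "pos|ft"
python3 -m pendant '[10,-0.04,0,0,0,0,0]'| grep -E "pos|ft"
```

```text
position: [0.4804, 0.1094, 0.0093]
ft_force: [0.1, 0.9, 0.1]
position: [0.4812, 0.1054, 0.0093]
ft_force: [0.4, 0.4, -0.8]
position: [0.4815, 0.1035, 0.0093]
ft_force: [-0.6, 0.8, -0.2]
```

```bash
p(){ grep -E "pos|ft"; }
python3 -m pendant '[10,-0.04,0,0,0,0,0]'|p
python3 -m pendant '[10,-0.04,0,0,0,0,0]'|p
python3 -m pendant '[10,-0.04,0,0,0,0,0]'|p
```

```text
position: [0.482, 0.1015, 0.0093]
ft_force: [-0.1, -0.2, 0.1]
position: [0.4823, 0.0995, 0.0093]
ft_force: [-0.2, 0.1, -0.5]
position: [0.4827, 0.0976, 0.0093]
ft_force: [0.3, 0.4, 0.1]
```

```bash
p(){ grep -E "pos|ft"; }
python3 -m pendant '[10,-0.02,0,0,0,0,0]'|p
python3 -m pendant '[10,-0.02,0,0,0,0,0]'|p
python3 -m pendant '[10,-0.02,0,0,0,0,0]'|p
python3 -m pendant '[10,-0.02,0,0,0,0,0]'|p
```

```text
position: [0.4829, 0.0966, 0.0093]
ft_force: [-0.7, 0.6, -0.3]
position: [0.4831, 0.0957, 0.0093]
ft_force: [0.3, 0.7, -0.4]
position: [0.4832, 0.0947, 0.0093]
ft_force: [0.2, 1.2, -0.0]
position: [0.4834, 0.0938, 0.0093]
ft_force: [0.7, 0.4, -0.5]
```

```bash
p(){ grep -E "pos|ft"; }
for i in 1; do :; done
python3 -m pendant '[10,-0.02,0,0,0,0,0]'|p
python3 -m pendant '[10,-0.02,0,0,0,0,0]'|p
python3 -m pendant '[10,-0.02,0,0,0,0,0]'|p
```

```text
position: [0.4836, 0.0928, 0.0093]
ft_force: [-0.2, 1.2, 0.9]
position: [0.4838, 0.0918, 0.0093]
ft_force: [-0.4, 0.9, 0.2]
position: [0.484, 0.0908, 0.0093]
ft_force: [-0.2, 0.4, -0.2]
```

```bash
p(){ grep -E "pos|ft"; }
python3 -m pendant '[10,-0.02,0,0,0,0,0]'|p
python3 -m pendant '[10,-0.02,0,0,0,0,0]'|p
python3 -m pendant '[10,-0.02,0,0,0,0,0]'|p
```

```text
position: [0.4842, 0.0898, 0.0093]
ft_force: [0.5, 0.3, 0.0]
position: [0.4844, 0.0888, 0.0093]
ft_force: [-0.5, 0.8, -0.1]
position: [0.4846, 0.0879, 0.0093]
ft_force: [0.2, 1.1, 0.6]
```

```bash
p(){ grep -E "pos|ft"; }
python3 -m pendant '[10,-0.02,0,0,0,0,0]'|p
python3 -m pendant '[10,-0.02,0,0,0,0,0]'|p
python3 -m pendant '[10,-0.02,0,0,0,0,0]'|p
```

```text
position: [0.4847, 0.0869, 0.0093]
ft_force: [1.0, 0.7, -0.0]
position: [0.4849, 0.086, 0.0093]
ft_force: [-0.6, 2.2, -0.0]
position: [0.4849, 0.0853, 0.0093]
ft_force: [-1.9, 6.3, 1.2]
```

```bash
p(){ grep -E "pos|ft"; }
python3 -m pendant '[10,-0.02,0,0,0,0,0]'|p
python3 -m pendant '[10,-0.02,0,0,0,0,0]'|p
python3 look.py; python3 -c "
from h import *
for n in('top','side'): cv2.imwrite(f'pics/{n}4.png',cv2.resize(get_image(n)['frame'][150:300,220:420,::-1],None,fx=4,fy=4))"
```

```text
position: [0.4849, 0.0847, 0.0093]
ft_force: [-2.3, 9.1, 1.5]
position: [0.4849, 0.0841, 0.0093]
ft_force: [-2.2, 11.1, 1.0]
8.6 [0.4849 0.0841 0.0093] [-2.16 11.07  0.99] 0.010072957998744024
top wedge [0.49 0.09] -74.48 1.0 tail [0.474  0.1478] cab [ 0.4468 -0.1502] 9.6 0.03 foot [ 0.5057 -0.0185] dot [ 0.5024 -0.0292] foot in wedge [ 0.1087 -0.0139]
side wedge [0.4908 0.1083] -91.03 0.648 tail [0.4919 0.1683] cab [ 0.4455 -0.1582] 10.03 0.035 foot [ 0.5034 -0.0261] dot [ 0.5002 -0.0368] foot in wedge [0.1341 0.015 ]
both wedge [0.4908 0.1083] -91.03 0.824 tail [0.4919 0.1683] cab [ 0.4457 -0.1524] 9.58 0.051 foot [ 0.5046 -0.0208] dot [ 0.5013 -0.0315] foot in wedge [0.1288 0.0161]
```

View pics/side4.png

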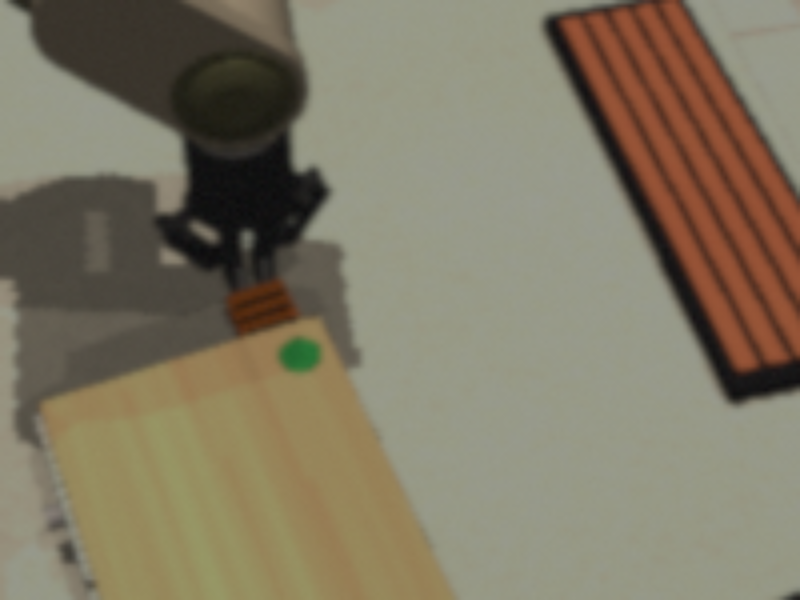

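Snug: the force rose from about 1 N to 11 N over 3 mm. In the side view the wedge is under the green-dot corner at (265,305), and the cabinet has moved about 1 mm. I'll back off, rise and move over the dot.

```bash
python3 -m pendant '[10,0.1,0,0,0,0,0, 10,0.3,0,0,0,0,0, 10,0.4,0,0,0,0,0, 0,0,0,-0.6,0,0,0, 0,0,0,-0.8,0,0,0, 0,0,0,-0.8,0,0,0, 0,0,0,-0.6,0,0,0, 0,0,0,0,0,0,0]'
python3 -m pendant '[0,-0.5,0,0,0,0,0, 0,-0.65,0,0,0,0,0, 0,-0.65,-0.05,0,0,0,0, 0,-0.65,0,0,0,0,0, 0,-0.5,0,0,0,0,0, 0,-0.19,0,0,0,0,0, 0,0,0,0.5,0,0,0, 0,0,0,0.5,0,0,0, 0,0,0,0.3,0,0,0, 0,0,0,0,0,0,0, 0,0,0,0,0,0,0]'
python3 -c "
from h import *
for n in('top','side'): cv2.imwrite(f'pics/{n}5.png',cv2.resize(get_image(n)['frame'][150:300,220:420,::-1],None,fx=4,fy=4))"
```

```text
time_s: 9.6
position: [0.4797, 0.1223, 0.1531]
tool_rot: [[-0.189, 0.982, 0.008], [0.982, 0.189, -0.0], [-0.002, 0.008, -1.0]]
ft_force: [0.2, 0.4, -0.9]
grip_width: -0.0003
time_s: 10.7
position: [0.5051, -0.032, 0.0844]
tool_rot: [[-0.189, 0.982, -0.0], [0.982, 0.189, 0.0], [0.0, -0.0, -1.0]]
ft_force: [0.9, -0.1, -0.3]
grip_width: 0.0002
```

View pics/side5.png

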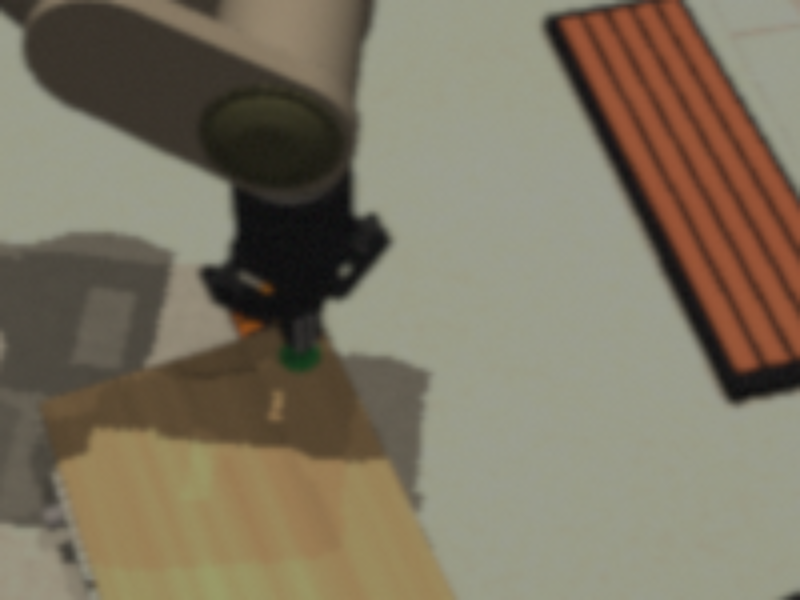

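The fingertips are right over the green dot at (300,355), and the wedge is still in place at (247,325). I'll press down gradually.

```bash
p(){ grep -E "pos|ft"; }
python3 -m pendant '[0,0,0,0.1,0,0,0, 0,0,0,0.1,0,0,0]'|p
python3 -m pendant '[0,0,0,0.04,0,0,0]'|p
python3 -m pendant '[0,0,0,0.02,0,0,0]'|p
python3 -m pendant '[0,0,0,0.02,0,0,0]'|p
```

```text
position: [0.5053, -0.0323, 0.0745]
ft_force: [-0.2, 0.2, -0.8]
position: [0.5049, -0.0323, 0.0719]
ft_force: [-1.2, -0.1, -0.3]
position: [0.505, -0.0323, 0.071]
ft_force: [-0.0, 0.9, 0.5]
position: [0.5052, -0.0324, 0.0703]
ft_force: [-0.1, 0.2, -0.3]
```

```bash
p(){ grep -E "pos|ft"; }
python3 -m pendant '[0,0,0,0.02,0,0,0]'|p
python3 -m pendant '[0,0,0,0.02,0,0,0]'|p
```

```text
position: [0.5052, -0.0323, 0.0699]
ft_force: [-4.0, 0.9, 14.3]
position: [0.5053, -0.0323, 0.0698]
ft_force: [-7.4, 1.9, 25.1]
```

```bash
p(){ grep -E "pos|ft"; }
python3 -m pendant '[0,0,0,0.02,0,0,0]'|p
python3 -m pendant '[0,0,0,0.01,0,0,0]'|p
```

```text
position: [0.5054, -0.0323, 0.0696]
ft_force: [-9.8, 2.5, 34.3]
position: [0.5054, -0.0323, 0.0696]
ft_force: [-9.6, 2.8, 35.1]
```

The corner is firm: contact came at z = 0.070, and it sank only about 0.3 mm under 35 N. I'll ease off to a moderate press and check the scene.

```bash
python3 -m pendant '[0,0,0,-0.03,0,0,0, 0,0,0,0,0,0,0, 0,0,0,0,0,0,0, 0,0,0,0,0,0,0, 0,0,0,0,0,0,0]'
python3 look.py | grep -o "^top\|^side\|cab.*foot\b\|^[0-9].*"; python3 -c "
from h import *
for n in('top','side'): d=get_image(n); W=world(d); m=cmask(d); P=W[m]; A=np.c_[P[:,:2],np.ones(len(P))]; r=np.linalg.lstsq(A,P[:,2],rcond=None)[0]; print(n,'tilt',np.hypot(*r[:2]),r); cv2.imwrite(f'pics/{n}6.png',d['frame'][:,:,::-1])"
```

```text
time_s: 12.2
position: [0.5053, -0.0324, 0.0699]
tool_rot: [[-0.189, 0.982, 0.002], [0.982, 0.189, -0.001], [-0.001, 0.001, -1.0]]
ft_force: [-5.2, 1.0, 16.8]
grip_width: -0.0002
12.2 [ 0.5053 -0.0324  0.0699] [-5.16  1.04 16.84] -0.00018661864684413096
top
cab [ 0.4451 -0.1504] 10.09 0.271 foot [ 0.5028 -0.0182] dot [ 0.4997 -0.029 ] foot
side
cab [ 0.4445 -0.1585] 9.51 0.046 foot [ 0.5035 -0.0269] dot [ 0.5003 -0.0376] foot
cab [ 0.4459 -0.157 ] 9.64 0.169 foot [ 0.5047 -0.0253] dot [ 0.5015 -0.036 ] foot
top tilt 0.0034975065981115196 [0.00262094 0.00231586 0.06777083]
side tilt 0.004660513083375187 [0.00445929 0.00135468 0.06837086]
```

View pics/side6.png

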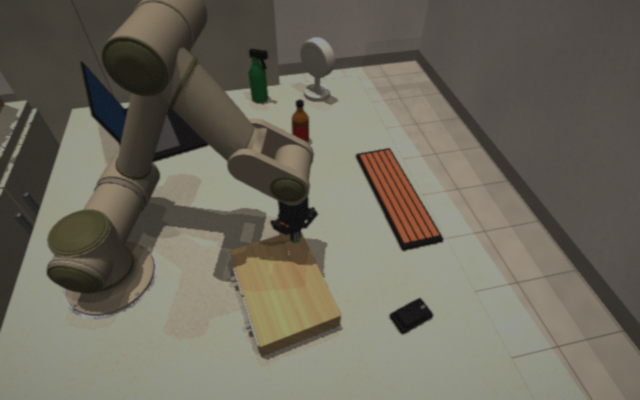

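View pics/top6.png

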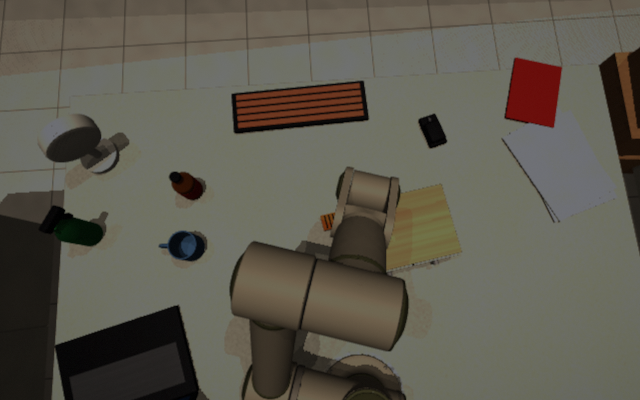

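The wedge tail is visible at (328,221). The cabinet is level (tilt below 0.005 rad), the press is a steady 17 N, and the bottle, mug and mouse have not moved. I'll hand the job in.

```bash
python3 -c "
from rig import *
print(observe()['ft_force']); print(close_job())"
```

```text
[-5.22622039  0.91513506 15.41642861]
the job is handed in; nothing more can be done
None
```

I slid the orange wedge thin edge first under the red foot and handed the job in with the fingertips pressing the green dot. The hand-in gives no verdict, so the figures below are my own last checks.

- **Wedge:** it slid along the desk, steered with two nearly shut fingers flat on its tail. About 38 mm in, the push rose from about 1 N to 11 N over 3 mm, so it is snug under the foot, within a few mm of centre. That peak was slightly above the 10 N at which the cabinet can slide. The wedge's final position is worked out from the arm pose and the pictures, because the cabinet hides most of it.
- **Rocking:** the corner met the fingers at 70 mm height and sank only about 0.3 mm under 35 N, so it no longer rocks.
- **Final press:** 15–17 N downwards at about (0.505, −0.032), within a few mm of the dot. About 5 N of that press also acts sideways.
- **Cabinet:** measured tilt was 0.0035 to 0.0047 rad, against a limit of 0.018. I saw about 1–2 mm of movement.
- **Bottle, mug and mouse:** they look unmoved in the pictures.
- **Disagreements:** the two cameras disagree by up to 8 mm on the cabinet's y position. The wedge's outline fit broke down once the arm and cabinet covered it, so I relied on the arm's position and the push force instead.
- **Time:** about 12 s of the 54 s were used.

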